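# Dip the herb trough's water reservoir

## Robot

A 6-joint arm with a two-finger parallel gripper is mounted at the origin on the work surface. World frame = base frame: x ahead of the robot, y to its left, z up, the work surface at z = 0. Lengths are in m, angles in rad, forces in N, time in s.
With the tool pointing down it reaches from about 0.375 to 0.9 m from the base axis. Payload 3.1 kg.
Tool frame: the origin (TCP) lies midway between the tips of the shut fingers; the grasp point (between the pads) lies 19 mm behind it (arm.grasp_offset is the distance from the TCP to the grasp point, in m); z points along the fingers, y is the line along which they close (so a half turn about z gives the same grasp; the last joint's range is limited). The gripper opens to 87 mm and grips with 3 to 60 N. Pads are 19 mm wide; open, the fingers measure 117 mm over their backs; the gripper's body (75 mm by 190 mm) begins 51 mm behind the grasp point.
Start: joints at [0.948, 0.527, 1.433, -0, 1.181, -0.178], TCP at [0.269, 0.564, 0.223] pointing down, gripper open.
Joint ranges: [-3.08, 3.08], [-0.75, 2.2], [0.22, 2.44], [-1.43, 4.57], [0, 2.65], [-2.85, 2.85]. Speed limits (rad/s): [2.79, 2.79, 3.14, 3.14, 3.14, 3.14].

## Interface

Orientations are given as a unit quaternion [x, y, z, w].
In Python, from plant import arm gives the robot as it stands.
- The arm moves only by the shell command python3 -m creep 'ROWS'. ROWS is JSON, a list of rows, each a list of 7 numbers: the shift along the tool's x, y, z each as a share of 200 mm, from -1 to 1, then the turn, a rotation vector about the tool's x, y, z each as a share of 180 degrees, from -1 to 1, then the opening in per cent of the stroke, from 0 (shut) to 100 (fully open). A call has 1 to 12 rows; each row is the pose to reach, as a shift and turn from the pose commanded when the call began, along the tool's axes at that moment, turning the shorter way round; what a row does not reach only later rows make up. A row lasts 1/12 s, in which the tool goes at most 41.7 mm and 7.16 degrees, less where a joint would pass 70% of its speed; a pose out of reach is approached as far as the arm can. A call with a number of a shift or a turn outside -1 to 1 is refused whole. A call with a gripper value outside its range is refused whole. The fingers move at their own pace and stop on an object; the grip force is fixed at half the most. Time passes only in rows, so rows that repeat a pose let the fingers close. It gives the time, the measured TCP pose, the force, the opening and the grip force at its end, in the units of the state.
- arm.get_state(): the state, without advancing time (a new reading comes with each control period).
- arm.camera(name): name is "scene" or "top"; returns (picture, depth): 420x560x3 uint8, blue, green, red; 420x560 float32, m along the optical axis (not along the pixel's ray), 0 where there is no reading.
- arm.get_calibration(name): a dict with "K" (3x3 intrinsics, pixels), "cam_to_world" (4x4, takes a point from camera to world coordinates). Camera axes: x right, y down, z forward; pixel columns grow to the right and rows downward; lengths in m; the calibration is good to about 2 mm. A picture is of the moment at which its call begins. get_calibration takes no time and is no camera call.
- arm.close_job(): hands the job in; it is judged then, once.
The state is a dict: "clock": time; "joint_positions": joint angles; "qd": joint speeds; "joint_efforts": joint torques, N m; "tool_pos": TCP position; "ee_rot": TCP orientation; "force": force on the tool from outside, world axes, zero at the start; "moment": the same for the moment, N m; "finger_gap": finger opening in m; "gripper_force": force on a finger pad.
Only numpy, scipy, OpenCV 4.12 (cv2) and the standard library are available. Lean on these libraries where they do the work, as an engineer would, in place of code of your own. Each camera call takes 0.05 s, during which the arm holds its last target. There are 200 camera calls.

## Task

Check the water in the self-watering herb trough: take the wooden dipstick that lies across the clothespin tray, slide it tip first down the trough's filler tube until its collar rests gently on the tube's mouth, and draw it out again. Finish still holding the dipstick in the gripper, lying level and still in the air with the whole stick more than 20 cm above the bench, so that its rings can be read. Do not shift or tip the tray, the jar, the mug or the lantern.

Things in the scene. Friction and masses are not known exactly. Their poses are not given: they have to be found in the camera images.
- dipstick: Wooden dipstick, loose, 60 g, 213 mm long, lying level across the tray's two end walls, tip roughly away from the robot. From the butt: flat grip 85 long, 24 wide, 12 mm thick (lying flat: fingers close across 24 mm); round collar 44 across, 8 thick; round rod 12 across, 120 long, dark rings near its tip. Origin on the axis at the collar's face towards the tip; x to the tip, y across the grip.
- dipstick_grip (a point): Centre of the dipstick's flat grip, on the axis, 50 mm from the collar's stop face towards the butt (the butt end is 43 mm further on); about 51 mm above the bench at the start. Axes as the dipstick's.
- dipstick_collar (a point): Centre of the collar's stop face, which comes to rest on the tube's mouth. Axes as the dipstick's.
- dipstick_tip (a point): Tip of the dipstick on its axis, 120 mm beyond the collar's stop face. Axes as the dipstick's.
- trough: Terracotta-coloured self-watering trough, heavy and immovable, 160 (x) by 300 (y) by 125 mm high, filled with soil to 106 mm, with low herbs (up to about 165 mm above the bench) over the end away from the tube. Origin under its centre, y along its length.
- tube_mouth (a point): Centre of the rim plane of the white upright filler tube near one end of the trough: 145 mm above the bench, 39 above the soil, 42 in from the trough's end. The mouth is flared, 40 mm across outside and 33 inside, narrowing within 15 mm to a straight bore 20 mm across that goes down to 8 mm above the bench. z points up.
- tray: Red plastic clothespin tray, loose, about 0.4 kg, 186 (x) by 150 (y) by 45 mm high, walls 4 mm, a few clothespins lying on its floor (to 16 mm high). Origin under its centre. The dipstick lies along its x, over the end walls; nothing but the collar dips into the tray.
- jar: Empty glass jar, loose bystander, 76 mm across, 112 mm high. Origin under its centre.
- mug: Blue ceramic mug, loose bystander, 82 mm across, 92 mm high, handle at its +y side. Origin under its centre.
- lantern: Small aluminium lantern, loose bystander, 86 mm across, 163 mm high with its wire ring. Origin under its centre.
Mind the look-alikes: they are no part of the job. There is more than one size of the dipstick; the job needs the largest.

How it is judged:
On the way, in this order (a step that is already met when the one before it is completed fails the run):
1. the dipstick, held in the gripper, stands in the filler tube with its collar down on the mouth (stop face within 4 mm of the rim plane, centred within 8 mm) (z of dipstick_collar in the frame of tube_mouth below 0.004 m and z of dipstick_tip in the frame of tube_mouth below -0.11 m and horizontal distance between dipstick_collar and tube_mouth below 0.008 m and horizontal distance between dipstick_tip and tube_mouth below 0.012 m and contact force between dipstick and trough above 0.3 N and contact force between the fingers and dipstick above 1 N), for 0.1 s.
2. the dipstick is drawn out: its tip more than 10 mm above the mouth (z of dipstick_tip in the frame of tube_mouth above 0.01 m and contact force between the fingers and dipstick above 1 N), for 0.1 s.
At the end, for the whole second after the job is handed in: The dipstick is still held by the fingers alone, at rest, level within about 11 degrees (0.2 rad), its tip and grip at least 195 mm above the bench, after having been seated on its collar in the tube and drawn out; tray, jar, mug and lantern stand upright within 30 mm of where they began (angle between dipstick's own x axis and vertical between 1.37 and 1.77 rad and height (world z) of each of dipstick_tip, dipstick_grip above 0.195 m and contact force between the fingers and dipstick above 1 N and contact force between dipstick and trough below 0.05 N and contact force between dipstick and tray below 0.05 N and linear speed of dipstick below 0.03 m/s and distance of each of tray, jar, mug, lantern from where it was at the start of the episode below 0.03 m and angle between each of tray, jar, mug, lantern's own z axis and vertical below 0.1 rad); the arm keeps its last pose, push and grip.
It fails at once if the dipstick is rammed: more than 35 N between it and the trough (contact force between dipstick and trough above 35 N).
It fails at once if the tray, jar, mug or lantern is shifted more than 30 mm or tipped (distance of any of tray, jar, mug, lantern from where it was at the start of the episode above 0.03 m or angle between any of tray, jar, mug, lantern's own z axis and vertical above 0.3 rad).
It also fails if it takes over 72 s, if anything falls off the work surface, if the arm or the gripper's body presses on something with over 40 N, if the wrist force passes 120 N, or if a joint passes its speed limit or range.

## Working session

There is one attempt and no reset: what is moved stays moved. The work goes in short steps, Python scripts to look and compute and a shell command to move; the robot and the scene stay as the last step left them, time stands still between calls to the robot, and variables do not carry over. Pictures are saved under pics/ and viewed, at most 10 in all, crops included, and the job is handed in when it is done.

```bash
mkdir -p pics; ls
python3 - <<'E'
from plant import arm
import cv2,numpy as np
for n in("top","scene"):
    im,d=arm.camera(n); cv2.imwrite(f"pics/{n}0.png",im); np.save(f"{n}0.npy",d)
    c=arm.get_calibration(n);print(n,c["K"],c["cam_to_world"])
s=arm.get_state();print(s)
E
```

```text
pics
top [[398.81150796   0.         283.40104906]
 [  0.         398.81150796 203.5819822 ]
 [  0.           0.           1.        ]] [[-0.00272315 -0.98963164  0.14360293  0.36976122]
 [-0.99989262  0.00476238  0.01385862  0.15573665]
 [-0.01439882 -0.14354978 -0.98953834  1.15356487]
 [ 0.          0.          0.          1.        ]]
scene [[429.50252284   0.         283.22960162]
 [  0.         429.50252284 218.02845391]
 [  0.           0.           1.        ]] [[-0.76154769  0.43444553 -0.48093887  1.0481463 ]
 [ 0.64799406  0.49642923 -0.57763459  0.82370617]
 [-0.01219865 -0.75154182 -0.65957266  0.86471753]
 [ 0.          0.          0.          1.        ]]
{'clock': 0.1, 'joint_positions': array([ 9.47514042e-01,  5.28386782e-01,  1.43374665e+00,  3.98416393e-06,
        1.18137804e+00, -1.78526216e-01]), 'qd': array([-1.05261305e-03, -1.66329091e-03, -2.55525377e-03,  4.53401425e-04,
        8.36473066e-04,  5.50631314e-05]), 'joint_efforts': array([ 4.74863846e-04, -4.40986097e+01, -1.77150178e+01,  6.35472033e-02,
        5.33573760e-02, -1.28758418e-05]), 'tool_pos': array([0.26850719, 0.56367684, 0.22166988]), 'ee_rot': array([ 2.20550360e-01,  9.75375117e-01, -8.82618012e-04, -3.76106903e-04]), 'force': array([-0.86860806,  0.26880658, -0.24306681]), 'moment': array([ 0.0373709 , -0.01425885, -0.04959671]), 'gripper_force': 0.0, 'finger_gap': 0.0872253940352275}
```

View pics/top0.png

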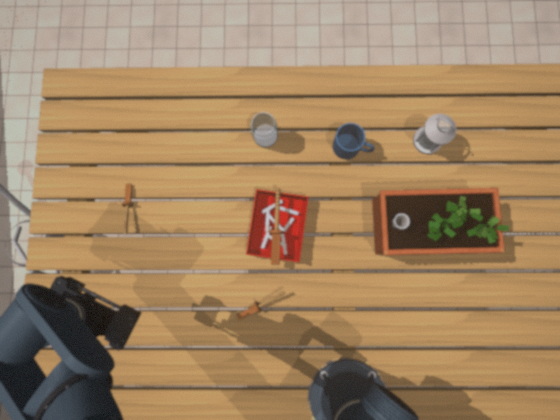

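View pics/scene0.png

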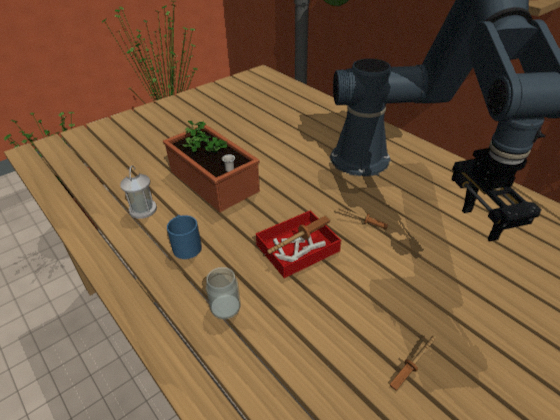

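The top picture shows the dipstick over the tray: grip about (276,245), tip (277,188). The tube mouth is near (401,220), and the jar, mug and lantern stand along row ~135. The two sticks lying on the bench are look-alikes.

```bash
cat > h.py <<'E'
from plant import arm
import numpy as np
def w(n,u,v,d=None,z=None):
    c=arm.get_calibration(n);r=np.linalg.inv(c["K"])@[u,v,1];T=c["cam_to_world"]
    if d is None: d=(z-T[2,3])/(T[:3,:3]@r)[2]
    return T[:3,:3]@(r*d)+T[:3,3]
def px(n,p):
    c=arm.get_calibration(n);T=c["cam_to_world"];q=c["K"]@(T[:3,:3].T@(np.array(p)-T[:3,3]));return q[:2]/q[2]
E
python3 - <<'E'
from h import *
import cv2
d=np.load("top0.npy");im=cv2.imread("pics/top0.png")
a=cv2.resize(im[180:270,240:320],None,fx=6,fy=6,interpolation=cv2.INTER_CUBIC)
b=cv2.resize(im[195:245,380:425],None,fx=6,fy=6,interpolation=cv2.INTER_CUBIC)
o=np.zeros((540,760,3),np.uint8);o[:,:480]=a;o[:300,480:750]=b;cv2.imwrite("pics/c1.png",o)
np.set_printoptions(precision=3,suppress=True)
for u,v in[(276,250),(276,245),(277,232),(277,215),(277,200),(277,190),(401,213),(401,227),(394,220),(408,220),(401,220)]:print(u,v,w("top",u,v,d[v,u]))
E
```

```text
276 250 [0.401 0.192 0.057]
276 245 [0.414 0.192 0.055]
277 232 [0.449 0.188 0.071]
277 215 [0.497 0.189 0.056]
277 200 [0.538 0.189 0.061]
277 190 [0.568 0.189 0.055]
401 213 [ 0.491 -0.129  0.143]
401 227 [ 0.455 -0.127  0.144]
394 220 [ 0.473 -0.11   0.144]
408 220 [ 0.473 -0.146  0.142]
401 220 [ 0.477 -0.138  0.107]
```

View pics/c1.png

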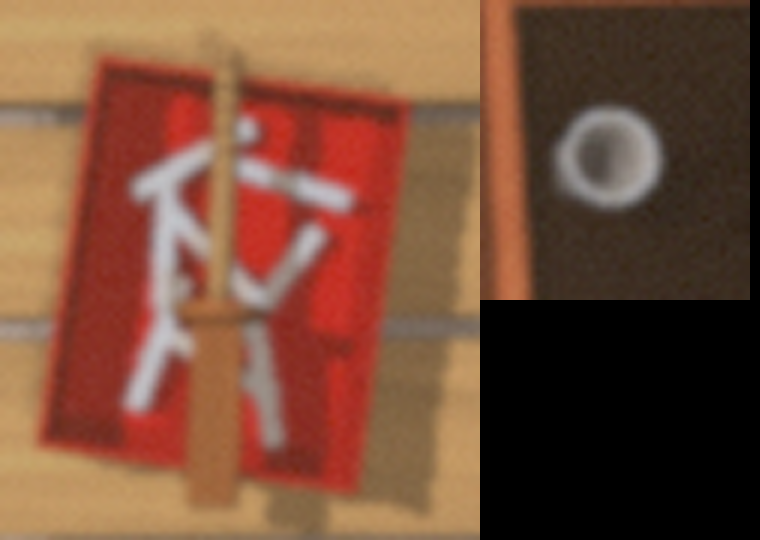

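Crop: the stick's butt end is at about (275,264), collar at (275.5,232.5), tip at (277.5,188). The mouth ring's centre is at about (401.4,220.9).

Run:
```python
from h import *
np.set_printoptions(precision=4,suppress=True)
f=lambda x,y,z,u0=240,v0=180:w("top",u0+(x+.5)/6-.5,v0+(y+.5)/6-.5,z=z)
b=f(213,507,.057);t=f(228,45,.057);c=f(216,328,.057);c2=f(218,303,.06);r1=f(222,280,.057)
print(b,c,c2,r1,t,np.linalg.norm(t-b),np.degrees(np.arctan2(*(t-b)[1::-1])))
print("mouth",f(611-480,158,.145,380,195))
```

```text
[0.3627 0.1942 0.057 ] [0.4438 0.1928 0.057 ] [0.455  0.1918 0.06  ] [0.4658 0.1901 0.057 ] [0.5756 0.1872 0.057 ] 0.21295838145638016 -1.8661550486360499
mouth [ 0.4704 -0.1285  0.145 ]
```

```bash
cat >> h.py <<'E'
from scipy.spatial.transform import Rotation as Ro
import json
np.set_printoptions(precision=4,suppress=True)
def frame(z,y):
    z=np.array(z,float);z/=np.linalg.norm(z);y=np.array(y,float);y-=z*(y@z);y/=np.linalg.norm(y)
    return np.c_[np.cross(y,z),y,z]
def go(grasp,R,off=None):
    "row of a call that takes the grasp point to grasp with tool rotation R; logs the state"
    s=arm.get_state();R0=Ro.from_quat(s["ee_rot"]).as_matrix()
    off=arm.grasp_offset if off is None else off
    tcp=np.array(grasp)+R[:,2]*off
    print("row",R0.T@(tcp-s["tool_pos"])/.2,Ro.from_matrix(R0.T@R).as_rotvec()/np.pi)
def log():
    s=arm.get_state();open("log.txt","a").write(json.dumps([list(map(float,s[k])) for k in("joint_positions","tool_pos","ee_rot")])+"\n")
    print("q",s["joint_positions"],"p",s["tool_pos"],"t",s["clock"],"F",s["force"],"gap",s["finger_gap"],s["gripper_force"])
psi=np.radians(-1.9);H=np.array([np.cos(psi),np.sin(psi),0]);P=np.array([-np.sin(psi),np.cos(psi),0]);Z=np.array([0,0,1.])
C=np.array([.4556,.191,.051])   # collar face
def grasp_R(t): t=np.radians(t);return frame(np.sin(t)*H-np.cos(t)*Z,P)
E
python3 - <<'E'
from h import *
log();go(C-.043*H+[0,0,.22],grasp_R(0))
E
```

```text
q [ 0.9475  0.5284  1.4337  0.      1.1814 -0.1785] p [0.2685 0.5637 0.2217] t 0.1 F [-0.8686  0.2688 -0.2431] gap 0.0872253940352275 0.0
row [-1.4491 -1.3659 -0.1511] [-0.0006 -0.0002 -0.131 ]
```

```bash
python3 -m creep '[[-0.12,-0.11,-0.01,0,0,-0.02,100],[-0.24,-0.23,-0.03,0,0,-0.04,100],[-0.36,-0.34,-0.04,0,0,-0.06,100],[-0.48,-0.45,-0.05,0,0,-0.08,100],[-0.6,-0.56,-0.06,0,0,-0.1,100],[-0.72,-0.68,-0.07,0,0,-0.13,100],[-0.72,-0.68,-0.07,0,0,-0.13,100]]'
python3 - <<'E'
from h import *
log();go(C-.043*H+[0,0,.2],grasp_R(30))
E
```

```text
clock: 0.68
tool_pos: [0.3413, 0.3746, 0.2364]
ee_rot: [0.019, 1.0, -0.002, -0.0]
force: [-0.5, 0.1, 0.4]
finger_gap: 0.0868
gripper_force: 0.0
q [ 0.6128  0.3523  1.7058 -0.003   1.0863 -0.9193] p [0.3413 0.3746 0.2364] t 0.6833 F [-0.4914  0.146   0.3756] gap 0.0867798975643578 0.0
row [-0.4371 -0.8969  0.011 ] [-0.0015 -0.1669 -0.001 ]
```

```bash
python3 -m creep '[[-0.08,-0.15,0,0,-0.03,0,100],[-0.15,-0.3,0,0,-0.06,0,100],[-0.23,-0.45,0,0,-0.09,0,100],[-0.3,-0.6,0,0,-0.12,0,100],[-0.37,-0.75,0.01,0,-0.15,0,100],[-0.43,-0.88,0.01,0,-0.167,0,100],[-0.437,-0.897,0.011,-0.0015,-0.167,-0.001,100],[-0.437,-0.897,0.011,-0.0015,-0.167,-0.001,100]]'
python3 - <<'E'
from h import *
import cv2
log();go(C-.043*H+[0,0,0.001],grasp_R(30))
im,d=arm.camera("top");cv2.imwrite("pics/t2.png",cv2.resize(im[150:300,200:350],(600,600)))
# kinematics fit
from scipy.optimize import least_squares
L=[json.loads(l) for l in open("log.txt")]
for q,p,r in L: print(np.hypot(p[0],p[1]),p[2],np.arctan2(p[1],p[0])-q[0],q[1:5])
E
```

```text
clock: 1.35
tool_pos: [0.4203, 0.1956, 0.2336]
ee_rot: [0.018, 0.966, -0.003, 0.258]
force: [0.6, 0.8, 0.1]
finger_gap: 0.0872
gripper_force: 0.0
q [ 0.3029  0.1903  2.1439 -0.4971  0.348  -0.8014] p [0.4203 0.1956 0.2336] t 1.35 F [0.5933 0.775  0.136 ] gap 0.08722369459487986 0.0
row [ 0.4859 -0.0207  0.8616] [ 0.0007 -0.0003 -0.0012]
0.6243618232551108 0.22166988374813837 0.17873343983421197 [0.5283867821641581, 1.4337466480796515, 3.984163928564024e-06, 1.1813780436567858]
0.5068025009527257 0.2363799458497391 0.2191665996195179 [0.3523090860159588, 1.705839829836445, -0.0030073016488996645, 1.0863410083004637]
0.4635646067789068 0.2336362190415889 0.1326577129805293 [0.19033537914974072, 2.1438838828365436, -0.49713415825881707, 0.3480445615076258]
```

View pics/t2.png

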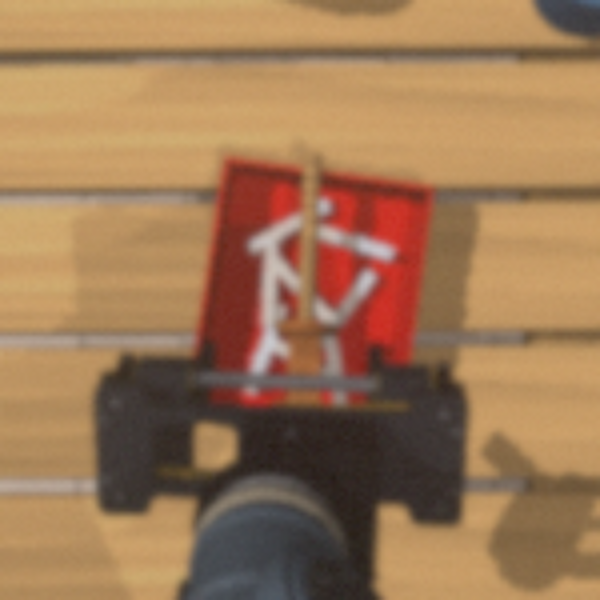

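The gripper straddles the stick's grip with parallax accounted for: fingers at crop (207,355) and (378,355), stick at about 303. Descending.

```bash
python3 -m creep '[[0.08,0,0.14,0,0,0,100],[0.16,-0.01,0.28,0,0,0,100],[0.24,-0.01,0.42,0,0,0,100],[0.31,-0.02,0.56,0,0,0,100],[0.36,-0.02,0.65,0,0,0,100],[0.36,-0.02,0.65,0,0,0,100],[0.36,-0.02,0.65,0,0,0,100]]'
python3 - <<'E'
from h import *
log();go(C-.043*H+[0,0,0.001],grasp_R(30))
from scipy.optimize import least_squares
L=[json.loads(l) for l in open("log.txt")]
for q,p,r in L:
    A=Ro.from_euler('ZYYZYZ',[*q]) if 0 else Ro.from_rotvec([0,0,q[0]])*Ro.from_rotvec([0,q[1]+q[2],0])*Ro.from_rotvec([0,0,q[3]])*Ro.from_rotvec([0,q[4],0])*Ro.from_rotvec([0,0,q[5]])
    print((A.inv()*Ro.from_quat(r)).as_rotvec())
E
```

```text
clock: 1.98
tool_pos: [0.4392, 0.2086, 0.1219]
ee_rot: [0.018, 0.971, -0.009, 0.236]
force: [0.6, 1.0, 0.2]
finger_gap: 0.0872
gripper_force: 0.0
q [ 0.3208  0.4868  2.1818 -1.4299  0.1712  0.1761] p [0.4392 0.2086 0.1219] t 1.9833 F [0.627  0.9568 0.1791] gap 0.0871620799964262 0.0
row [ 0.2718 -0.0821  0.345 ] [-0.0032 -0.0147 -0.0004]
[-0.      0.      1.5708]
[-0.      0.      1.5708]
[-0.     -0.      1.5708]
[-0.     -0.      1.5708]
```

```bash
cat >> h.py <<'E'
rz=lambda a:Ro.from_rotvec([0,0,a]);ry=lambda a:Ro.from_rotvec([0,a,0])
def fk(q,k):
    h,L1,d,e,L2,w_,Lt=k
    A=rz(q[0]);B=A*ry(q[1]);D=B*ry(q[2]);E=D*rz(q[3])*ry(q[4])
    p=A.apply([0,d,h])+B.apply([0,0,L1])+D.apply([e,0,L2])+E.apply([w_,0,Lt])
    return p,E*rz(q[5]+np.pi/2)
def fit():
    from scipy.optimize import least_squares
    L=[json.loads(l) for l in open("log.txt")];k0=np.array([.3,.35,.11,0,.35,0,.25])
    f=lambda k:np.r_[np.concatenate([fk(q,k)[0]-p for q,p,r in L]),1e-3*(k-k0)]
    s=least_squares(f,k0);return s.x,np.abs(s.fun[:-7]).max()
E
python3 -m creep '[[-0.1,-0.01,-0.15,0,0.02,0,100],[-0.2,-0.02,-0.3,0,0.04,0,100],[-0.3,-0.02,-0.45,0,0.06,0,100],[-0.36,-0.02,-0.55,0,0.08,0,100],[-0.36,-0.02,-0.55,0,0.1,0,100],[-0.36,-0.02,-0.55,0,0.1,0,100]]'
python3 -c "
from h import *
log();print(*fit())"
python3 -m creep '[[0,0,0,0,0.03,0,100],[0,0,0,0,0.06,0,100],[0,0,0,0,0.06,0,100],[0,0,0,0,0.06,0,100]]'
python3 -c "
from h import *
log();print(*fit());go(C-.043*H+[0,0,0.001],grasp_R(0))"
```

```text
clock: 2.48
tool_pos: [0.4576, 0.1788, 0.1983]
ee_rot: [0.036, 0.983, -0.051, 0.171]
force: [1.2, -1.0, -0.3]
finger_gap: 0.0873
gripper_force: 0.0
q [ 0.269   0.3223  1.9854 -0.3773  0.5645 -0.9354] p [0.4576 0.1788 0.1983] t 2.4833 F [ 1.1697 -0.9871 -0.3454] gap 0.08729443965842751 0.0
[ 0.2742  0.588   0.111   0.1141  0.3917 -0.      0.3055] 4.6283073962261057e-07
clock: 2.82
tool_pos: [0.4605, 0.1782, 0.199]
ee_rot: [0.042, 0.995, -0.047, 0.083]
force: [-0.7, 0.8, 0.1]
finger_gap: 0.0871
gripper_force: 0.0
q [ 0.2275  0.354   1.8627 -0.1897  0.7986 -1.134 ] p [0.4605 0.1782 0.199 ] t 2.8167 F [-0.665   0.7751  0.0629] gap 0.0870630759099253 0.0
[ 0.2742  0.588   0.111   0.1141  0.3917 -0.      0.3055] 4.624893665816643e-07
row [0.3804 0.1209 0.7675] [-0.0294  0.0533 -0.0165]
```

```bash
cat >> h.py <<'E'
K,_=fit()
lo=np.array([-3.08,-.75,.22,-1.43,0,-2.85]);hi=np.array([3.08,2.2,2.44,4.57,2.65,2.85])
M=np.array([.472,-.128,.145]);g=.043
def ik(grasp,R,seeds):
    from scipy.optimize import least_squares
    tcp=grasp+R[:,2]*arm.grasp_offset;out=[]
    for s in seeds:
        def f(q):
            p,r=fk(q,K);return np.r_[(p-tcp)*3,(r.inv()*Ro.from_matrix(R)).as_rotvec()]
        r=least_squares(f,np.clip(s,lo+.01,hi-.01),bounds=(lo,hi),max_nfev=60)
        if np.abs(r.fun).max()<1e-4: out.append(r.x)
    return out
def stickR(sx,sz,t,sgn=1):
    t=np.radians(t);sx=np.array(sx);sz=np.array(sz)
    return frame(np.sin(t)*sx-np.cos(t)*sz,sgn*np.cross(sz,sx))
def marg(q): return min((q-lo).min(),(hi-q).min(),q[4]-.0)
E
cat > s.py <<'E'
from h import *
rng=np.random.default_rng(0)
for t in(-10,0,10,15):
  for sgn in(1,-1):
    G=ik(C-g*H,stickR(H,Z,t,sgn),[[.2,.6,1.9,0,.6,-1],[.2,.6,1.9,0,.6,2]])
    print("t",t,sgn,"grasp",[(q,round(marg(q),2)) for q in G[:1]])
    for ph in range(0,360,30):
        u=np.array([np.cos(np.radians(ph)),np.sin(np.radians(ph)),0]);R=stickR(-Z,u,t,sgn);best=None
        seeds=[[-.3,.3,1.7,a,1.3,b] for a in(-1,1.5,3.1) for b in(-1.5,1.5)]
        ins=ik(M+Z*g,R,seeds)
        if not ins: continue
        for q in ins:
            hv=[x for x in ik(M+Z*(g+.15),R,[q])]
            if hv:
                m=min(marg(q),marg(hv[0]))
                if best is None or m>best[0]: best=(m,q,hv[0])
        if best and best[0]>.1: print("  ph",ph,round(best[0],2),best[1],best[2])
E
time python3 s.py
```

```text
t -10 1 grasp [(array([ 0.1675,  0.6947,  1.8871,  0.0518,  0.7315, -1.4117]), np.float64(0.55))]
  ph 30 0.28 [-0.1371  1.1592  1.2714 -0.9038  2.264  -2.1184] [-0.1371  0.9373  1.3096 -1.0445  2.3677 -2.3253]
  ph 60 0.16 [ 0.0091  1.1083  1.5324 -1.1742  1.9741 -2.0373] [ 0.0091  0.857   1.5719 -1.2682  2.047  -2.2572]
  ph 120 0.16 [ 0.0168  1.2061  2.2118  4.2656  1.8728 -1.3183] [ 0.0168  0.7925  2.2781  4.1958  1.7105 -1.6335]
  ph 210 0.17 [-1.1897  1.2035  2.2077  1.3871  1.7013 -1.8399] [-1.1897  0.7914  2.2736  1.4421  1.7557 -1.4936]
  ph 240 0.54 [-1.0694  1.093   1.8546  1.0632  1.8431 -1.3989] [-1.0694  0.7851  1.9005  1.1443  1.9617 -1.1515]
  ph 270 0.39 [-0.8941  1.1088  1.529   0.8087  2.1209 -1.2082] [-0.8941  0.8579  1.5684  0.9239  2.2583 -1.0106]
t -10 -1 grasp [(array([0.1675, 0.6947, 1.8871, 0.0518, 0.7315, 1.7299]), np.float64(0.55))]
  ph 30 0.28 [-0.1371  1.1592  1.2714 -0.9038  2.264   1.0232] [-0.1371  0.9373  1.3096 -1.0445  2.3677  0.8163]
  ph 60 0.16 [ 0.0091  1.1083  1.5324 -1.1742  1.9741  1.1043] [ 0.0091  0.857   1.5719 -1.2682  2.047   0.8844]
 
[... 6012 characters left out ...]
[0.0026 0.8697 2.2755 4.1906 1.3108 1.574 ] [0.0026 0.4251 2.2074 4.3753 1.0925 1.0745]
  ph 210 0.17 [-1.1737  0.8682  2.2711  1.4437  1.3093  1.5731] [-1.1737  0.4262  2.2034  1.3322  1.4041  2.0861]
  ph 240 0.54 [-1.0598  0.8381  1.9049  0.9814  1.5238  1.9114] [-1.0598  0.5418  1.8573  0.9954  1.7142  2.1984]
  ph 270 0.61 [-0.8886  0.8977  1.5782  0.6824  1.8333  1.9858] [-0.8886  0.6672  1.5373  0.751   2.0386  2.1764]
  ph 300 0.33 [-0.6987  0.9703  1.3214  0.3939  2.1074  1.8739] [-0.6987  0.7724  1.282   0.4688  2.3233  1.9978]
  ph 330 0.17 [-0.5048  1.0174  1.1758  0.0235  2.2573  1.5906] [-0.5048  0.8336  1.136   0.0297  2.4807  1.5991]
real	0m10.740s
user	0m11.252s
sys	0m0.055s
```

```bash
python3 -c "
from h import *
go(C-g*H+.08*Z,stickR(H,Z,5))"
```

```text
row [0.3056 0.0868 0.3807] [-0.0301  0.0256 -0.0152]
```

```bash
python3 -m creep '[[0.08,0.02,0.1,-0.01,0.006,-0.005,100],[0.16,0.04,0.2,-0.02,0.013,-0.01,100],[0.24,0.07,0.3,-0.03,0.02,-0.015,100],[0.306,0.087,0.38,-0.03,0.026,-0.015,100],[0.306,0.087,0.38,-0.03,0.026,-0.015,100],[0.306,0.087,0.38,-0.03,0.026,-0.015,100]]'
python3 -c "
from h import *
log();go(C-g*H+.0005*Z,stickR(H,Z,5))"
```

```text
clock: 3.32
tool_pos: [0.4103, 0.1919, 0.1113]
ee_rot: [0.016, 0.999, -0.001, 0.04]
force: [1.1, -0.2, 0.8]
finger_gap: 0.0872
gripper_force: 0.0
q [ 0.204   0.4776  2.0121 -0.0372  0.5753 -1.3038] p [0.4103 0.1919 0.1113] t 3.3167 F [ 1.1486 -0.182   0.848 ] gap 0.087182676906442 0.0
row [0.0113 0.0037 0.3924] [-0.0005 -0.0025  0.0002]
```

```bash
python3 -m creep '[[0,0,0.08,0,0,0,100],[0,0,0.16,0,0,0,100],[0.01,0,0.23,0,0,0,100],[0.01,0,0.29,0,0,0,100],[0.01,0.003,0.34,0,-0.002,0,100],[0.01,0.003,0.37,0,-0.002,0,100],[0.011,0.003,0.39,0,-0.0025,0,100],[0.011,0.003,0.392,0,-0.0025,0,100],[0.011,0.003,0.392,0,-0.0025,0,100]]'
python3 -c "
from h import *
import cv2
log();go(C-g*H+.0005*Z,stickR(H,Z,5))
im,d=arm.camera('scene');cv2.imwrite('pics/s3.png',cv2.resize(im[150:300,220:420],(800,600)))"
```

```text
clock: 4.07
tool_pos: [0.4171, 0.1925, 0.0343]
ee_rot: [0.017, 0.999, -0.001, 0.046]
force: [0.8, -1.1, 0.3]
finger_gap: 0.0869
gripper_force: 0.0
q [ 0.203   0.6522  2.0498 -0.062   0.3515 -1.2766] p [0.4171 0.1925 0.0343] t 4.0667 F [ 0.7553 -1.0885  0.3128] gap 0.08690638749840517 0.0
row [ 0.015  -0.0014  0.0059] [-0.      0.0013 -0.0003]
```

View pics/s3.png

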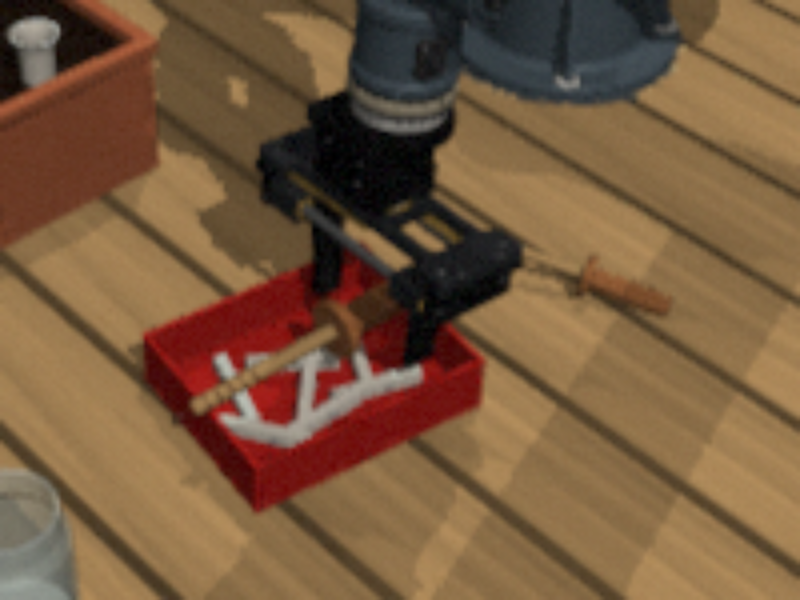

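The fingers straddle the grip just behind the collar (crop 340,320), with tips inside the tray and clear of everything. Closing, then lifting.

```bash
python3 -m creep '[[0.01,0,0.002,0,0,0,30],[0.01,0,0.002,0,0,0,15],[0.01,0,0.002,0,0,0,0],[0.01,0,0.002,0,0,0,0],[0.01,0,0.002,0,0,0,0],[0.01,0,0.002,0,0,0,0],[0.01,0,0.002,0,0,0,0],[0.01,0,0.002,0,0,0,0]]' && python3 -m creep '[[0,0,-0.02,0,0,0,0],[0,0,-0.06,0,0,0,0],[0,0,-0.12,0,0,0,0],[0,0,-0.2,0,0,0,0],[0,0,-0.3,0,0,0,0],[0,0,-0.42,0,0,0,0],[0,0,-0.54,0,0,0,0],[0,0,-0.66,0,0,0,0],[0,0,-0.78,0,0,0,0],[0,0,-0.9,0,0,0,0],[0,0,-1,0,0,0,0],[0,0,-1,0,0,0,0]]'
cat > p.py <<'E'
# path from now to hover: check creep-like IK along it
from h import *
log();s=arm.get_state();q=s["joint_positions"];R0=Ro.from_quat(s["ee_rot"]).as_matrix();p0=s["tool_pos"]-R0[:,2]*arm.grasp_offset
u=lambda a:np.array([np.cos(np.radians(a)),np.sin(np.radians(a)),0])
for ph in(0,20,30,40,50):
    R1=stickR(-Z,u(ph),5);rv=Ro.from_matrix(R0.T@R1).as_rotvec();p1=M+Z*(g+.16);x=q;ms=[]
    for f in np.linspace(0,1,21)[1:]:
        r=ik(p0+(p1-p0)*f,R0@Ro.from_rotvec(rv*f).as_matrix(),[x])
        if not r: ms.append("X");break
        x=r[0];ms.append(round(marg(x),2))
    print(ph,np.degrees(np.linalg.norm(rv)),x,ms)
E
python3 p.py
```

```text
clock: 4.78
tool_pos: [0.4148, 0.1924, 0.0333]
ee_rot: [0.017, 0.999, -0.001, 0.045]
force: [-0.7, 1.0, 0.6]
finger_gap: 0.0414
gripper_force: 0.0
clock: 5.78
tool_pos: [0.3984, 0.1937, 0.2367]
ee_rot: [0.017, 0.999, 0.0, 0.049]
force: [-0.5, -0.3, -0.7]
finger_gap: 0.0234
gripper_force: 30.0
q [ 0.215   0.2265  1.9109 -0.0281  0.9084 -1.3057] p [0.3984 0.1937 0.2367] t 5.7833 F [-0.5356 -0.3403 -0.6741] gap 0.023410864515305434 29.981461465358734
0 90.66078860344061 [-0.3123  0.8884  1.1289 -0.5603  2.5277 -2.0728] [np.float64(0.57), np.float64(0.62), np.float64(0.66), np.float64(0.71), np.float64(0.76), np.float64(0.8), np.float64(0.85), np.float64(0.9), np.float64(0.88), np.float64(0.8), np.float64(0.72), np.float64(0.64), np.float64(0.57), np.float64(0.49), np.float64(0.42), np.float64(0.36), np.float64(0.29), np.float64(0.23), np.float64(0.17), np.float64(0.12)]
20 92.7180715620677 [-0.1912  0.8539  1.2155 -0.8128  2.3583 -2.2656] [np.float64(0.58), np.float64(0.62), np.float64(0.67), np.float64(0.72), np.float64(0.76), np.float64(0.81), np.float64(0.86), np.float64(0.9), np.flo
[... 796 characters left out ...]
, np.float64(0.81), np.float64(0.85), np.float64(0.89), np.float64(0.92), np.float64(0.87), np.float64(0.81), np.float64(0.76), np.float64(0.7), np.float64(0.66), np.float64(0.62), np.float64(0.59), np.float64(0.56), np.float64(0.54), np.float64(0.52), np.float64(0.45)]
50 101.63449551269814 [-0.0308  0.7642  1.4478 -1.0599  2.0286 -2.3486] [np.float64(0.58), np.float64(0.63), np.float64(0.67), np.float64(0.72), np.float64(0.76), np.float64(0.8), np.float64(0.84), np.float64(0.88), np.float64(0.91), np.float64(0.91), np.float64(0.85), np.float64(0.8), np.float64(0.76), np.float64(0.72), np.float64(0.69), np.float64(0.67), np.float64(0.6), np.float64(0.52), np.float64(0.45), np.float64(0.37)]
```

```bash
python3 -c "
from h import *
import cv2
im,d=arm.camera('scene');np.save('s4.npy',d);cv2.imwrite('pics/s4full.png',im)
s=arm.get_state();R=Ro.from_quat(s['ee_rot']).as_matrix();G=s['tool_pos']-R[:,2]*.019
print([px('scene',x) for x in(G,s['tool_pos'],G+H*.043,G+H*.163)])
cv2.imwrite('pics/s4.png',cv2.resize(im[90:240,220:420],(800,600),interpolation=cv2.INTER_CUBIC))"
```

```text
[array([321.3363, 163.5298]), array([320.4699, 170.0008]), array([308.4259, 169.7823]), array([269.7013, 188.5364])]
```

View pics/s4.png

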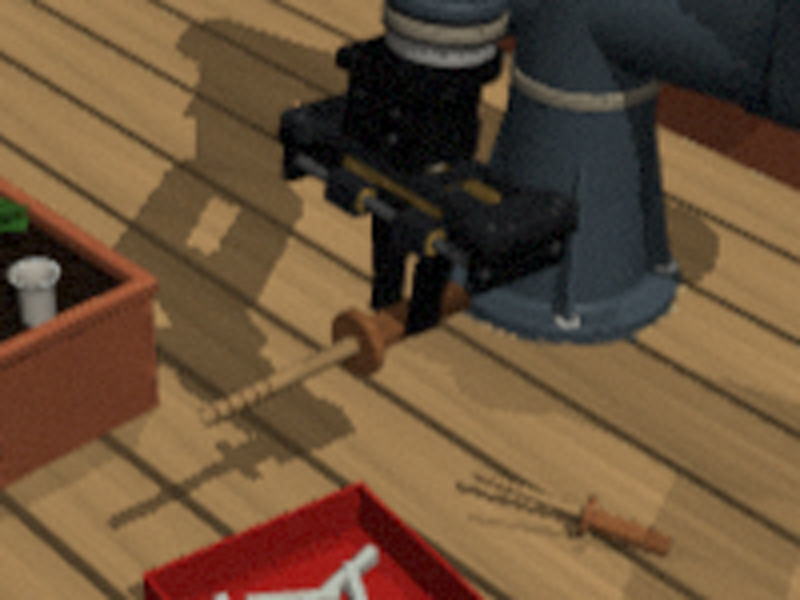

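The stick is held level but near the fingertips: collar at crop (355,343), tip at (207,413), about 17 mm lower than planned. I'll measure it in tool axes.

```bash
python3 -c "
from h import *
s=arm.get_state();R=Ro.from_quat(s['ee_rot']).as_matrix();T=s['tool_pos']
cam=arm.get_calibration('scene')['cam_to_world'][:3,3]
for x,y in[(207,413),(280,381),(340,352),(356,346)]:
    u,v=220+(x+.5)/4-.5,90+(y+.5)/4-.5
    r=w('scene',u,v,1.)-cam;k=((T-cam)@R[:,1])/(r@R[:,1]);print(R.T@(cam+k*r-T))
"
```

```text
[-0.1564 -0.      0.0112]
[-0.1007  0.      0.0087]
[-0.0528 -0.      0.0045]
[-0.0396  0.      0.0047]
```

Only the tips hold it, because I started the lift before the fingers had closed. I'll set it back on the tray walls and regrip properly.

```bash
python3 -m creep '[[0,0,0.1,0,0,0,0],[0,0,0.22,0,0,0,0],[0,0,0.34,0,0,0,0],[0,0,0.46,0,0,0,0],[0,0,0.58,0,0,0,0],[0,0,0.68,0,0,0,0],[0,0,0.76,0,0,0,0],[0,0,0.82,0,0,0,0],[0,0,0.86,0,0,0,0],[0,0,0.885,0,0,0,0],[0,0,0.9,0,0,0,0],[0,0,0.9,0,0,0,0]]' && python3 -m creep '[[0,0,0.005,0,0,0,0],[0,0,0.01,0,0,0,0],[0,0,0.01,0,0,0,0],[0,0,0.01,0,0,0,0]]'
python3 -c "
from h import *
import cv2
im,d=arm.camera('scene')
cv2.imwrite('pics/s5.png',cv2.resize(im[150:300,220:420],(800,600),interpolation=cv2.INTER_CUBIC))"
```

```text
clock: 6.83
tool_pos: [0.4125, 0.1924, 0.0529]
ee_rot: [0.017, 0.999, -0.001, 0.045]
force: [0.3, 1.2, 0.1]
finger_gap: 0.0229
gripper_force: 30.0
clock: 7.17
tool_pos: [0.4133, 0.1926, 0.0523]
ee_rot: [0.017, 0.999, -0.001, 0.046]
force: [-2.0, -0.7, 6.1]
finger_gap: 0.0233
gripper_force: 30.0
```

View pics/s5.png

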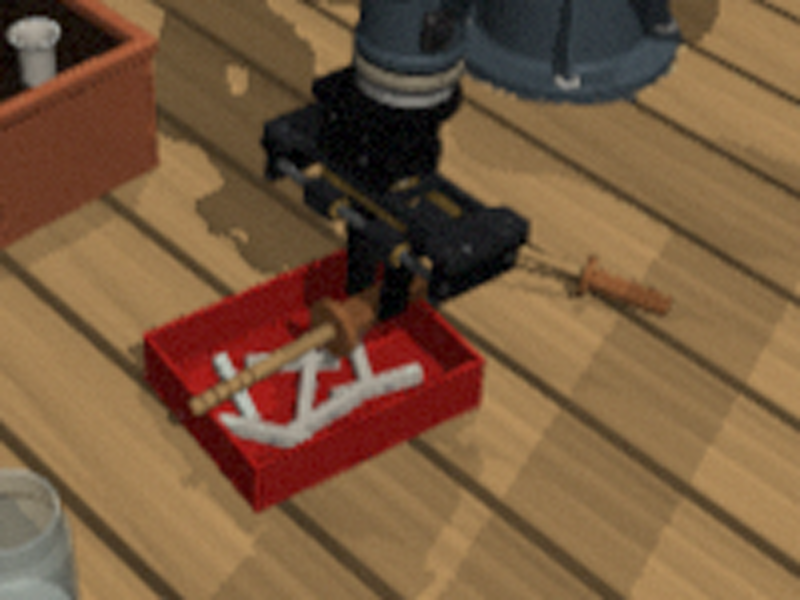

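The stick is back on both walls (6 N up, tray unmoved). Opening, lowering 20 mm, closing with enough time.

```bash
python3 -m creep '[[0,0,0,0,0,0,60],[0,0,0,0,0,0,60],[0,0,0,0,0,0,60],[0,0,0,0,0,0,60],[0,0,0.02,0,0,0,60],[0,0,0.05,0,0,0,60],[0,0,0.08,0,0,0,60],[0,0,0.095,0,0,0,60],[0,0,0.095,0,0,0,0],[0,0,0.095,0,0,0,0],[0,0,0.095,0,0,0,0],[0,0,0.095,0,0,0,0]]' && python3 -m creep '[[0,0,0,0,0,0,0],[0,0,0,0,0,0,0],[0,0,0,0,0,0,0],[0,0,0,0,0,0,0],[0,0,0,0,0,0,0],[0,0,0,0,0,0,0],[0,0,0,0,0,0,0],[0,0,0,0,0,0,0]]'
```

```text
clock: 8.22
tool_pos: [0.4149, 0.1924, 0.0323]
ee_rot: [0.017, 0.999, -0.001, 0.045]
force: [0.2, 0.2, 0.2]
finger_gap: 0.0333
gripper_force: 0.0
clock: 8.88
tool_pos: [0.415, 0.1924, 0.0324]
ee_rot: [0.017, 0.999, -0.001, 0.045]
force: [-1.1, 0.7, 2.6]
finger_gap: 0.024
gripper_force: 30.0
```

Gripped properly at 24 mm and 30 N. Lifting.

```bash
python3 -m creep '[[0,0,-0.02,0,0,0,0],[0,0,-0.06,0,0,0,0],[0,0,-0.12,0,0,0,0],[0,0,-0.2,0,0,0,0],[0,0,-0.3,0,0,0,0],[0,0,-0.42,0,0,0,0],[0,0,-0.54,0,0,0,0],[0,0,-0.66,0,0,0,0],[0,0,-0.78,0,0,0,0],[0,0,-0.9,0,0,0,0],[0,0,-1,0,0,0,0],[0,0,-1,0,0,0,0]]'
cat > v.py <<'E'
from h import *
log()
u=np.array([np.cos(np.radians(35)),np.sin(np.radians(35)),0])
R=stickR(-Z,u,5); go(M+Z*(g+.17),R)
go(np.array([.43,.05,.32]),Ro.from_matrix(R).as_matrix())
s=arm.get_state();R0=Ro.from_quat(s['ee_rot']).as_matrix();p0=s['tool_pos']-R0[:,2]*.019
p1=M+Z*(g+.17);rv=Ro.from_matrix(R0.T@R).as_rotvec()
x=s['joint_positions']
for f in(.5,1): # rows for half and full
    t=p0+(p1-p0)*f;t[2]=max(t[2],.3);Rf=R0@Ro.from_rotvec(rv*f).as_matrix();go(t,Rf);x=ik(t,Rf,[x])[0];print(t,x,marg(x))
E
python3 v.py
```

```text
clock: 9.88
tool_pos: [0.3984, 0.1937, 0.2355]
ee_rot: [0.017, 0.999, 0.0, 0.049]
force: [-0.2, -0.7, -0.4]
finger_gap: 0.0236
gripper_force: 30.0
q [ 0.2149  0.2284  1.9122 -0.0281  0.9055 -1.3056] p [0.3984 0.1937 0.2355] t 9.8833 F [-0.232  -0.6652 -0.3982] gap 0.02360699431759901 29.999934006482363
row [-0.4055 -1.6497 -0.5706] [ 0.1459  0.4846 -0.1747]
row [-0.1479 -0.7677 -0.4032] [ 0.1459  0.4846 -0.1747]
row [-0.1799 -0.825  -0.2675] [ 0.0729  0.2423 -0.0873]
[0.4343 0.0328 0.3062] [ 0.0037  0.5132  1.4699 -0.2898  1.8021 -1.7787] 0.8478619487370158
row [-0.4055 -1.6497 -0.5706] [ 0.1459  0.4846 -0.1747]
[ 0.472 -0.128  0.358] [-0.1069  0.8009  1.3143 -0.9554  2.2102 -2.3478] 0.4397578251784551
```

```bash
python3 -m creep '[[-0.01,-0.04,-0.06,0.005,0.015,-0.005,0],[-0.03,-0.11,-0.14,0.012,0.04,-0.014,0],[-0.05,-0.2,-0.2,0.02,0.07,-0.025,0],[-0.07,-0.31,-0.24,0.03,0.1,-0.036,0],[-0.09,-0.42,-0.26,0.04,0.13,-0.047,0],[-0.12,-0.53,-0.27,0.05,0.16,-0.058,0],[-0.14,-0.64,-0.27,0.06,0.19,-0.07,0],[-0.16,-0.74,-0.27,0.067,0.22,-0.08,0],[-0.18,-0.8,-0.27,0.073,0.235,-0.086,0],[-0.18,-0.825,-0.27,0.073,0.242,-0.087,0],[-0.18,-0.825,-0.27,0.073,0.242,-0.087,0]]'
python3 -c "
from h import *
log()
u=np.array([np.cos(np.radians(35)),np.sin(np.radians(35)),0])
go(M+Z*(g+.17),stickR(-Z,u,5))"
```

```text
clock: 10.8
tool_pos: [0.422, 0.0266, 0.287]
ee_rot: [-0.111, 0.93, -0.111, -0.331]
force: [0.6, 0.9, 0.0]
finger_gap: 0.0236
gripper_force: 30.0
q [ 0.0018  0.5223  1.4747 -0.2904  1.7992 -1.776 ] p [0.422  0.0266 0.287 ] t 10.8 F [0.5513 0.8878 0.0331] gap 0.023618149795566454 29.99966978095472
row [ 0.2008 -0.8804 -0.1338] [ 0.074   0.239  -0.0868]
```

```bash
python3 -m creep '[[0.01,-0.04,-0.03,0.005,0.015,-0.005,0],[0.02,-0.11,-0.06,0.012,0.04,-0.014,0],[0.04,-0.2,-0.09,0.02,0.07,-0.025,0],[0.06,-0.31,-0.12,0.03,0.1,-0.036,0],[0.09,-0.43,-0.13,0.04,0.13,-0.047,0],[0.12,-0.55,-0.134,0.05,0.16,-0.058,0],[0.15,-0.67,-0.134,0.06,0.19,-0.07,0],[0.18,-0.78,-0.134,0.067,0.22,-0.08,0],[0.195,-0.85,-0.134,0.073,0.235,-0.086,0],[0.2,-0.88,-0.134,0.074,0.239,-0.087,0],[0.2,-0.88,-0.134,0.074,0.239,-0.087,0]]'
python3 -c "
from h import *
import cv2
log()
u=np.array([np.cos(np.radians(35)),np.sin(np.radians(35)),0])
go(M+Z*(g+.17),stickR(-Z,u,5))
im,d=arm.camera('scene');im2,d2=arm.camera('top');np.save('d6.npy',d);np.save('d6t.npy',d2)
cv2.imwrite('pics/s6f.png',im);cv2.imwrite('pics/t6f.png',im2)
print([px('scene',M+Z*k) for k in(0,.05,.17)],[px('top',M+Z*k) for k in(0,.05,.17)])
o=np.zeros((600,800,3),np.uint8);o[:600,:400]=cv2.resize(im[50:200,180:280],(400,600),interpolation=cv2.INTER_CUBIC);o[:600,400:]=cv2.resize(im2[160:280,360:440],(400,600),interpolation=cv2.INTER_CUBIC)
cv2.imwrite('pics/c6.png',o)"
```

```text
clock: 11.72
tool_pos: [0.4565, -0.1381, 0.3578]
ee_rot: [-0.222, 0.704, -0.204, -0.643]
force: [-1.0, 0.8, -0.1]
finger_gap: 0.0237
gripper_force: 30.0
q [-0.1059  0.7975  1.3146 -0.9549  2.2098 -2.3484] p [ 0.4565 -0.1381  0.3578] t 11.7167 F [-0.976   0.7904 -0.0741] gap 0.023658774616114295 29.999819984659553
row [-0.0068 -0.0029  0.0012] [-0.0004  0.0009 -0.0003]
[array([227.4082, 158.0149]), array([225.7505, 143.732 ]), array([221.397 , 106.2216])] [array([401.1947, 220.2851]), array([406.9708, 218.1626]), array([423.6078, 212.0493])]
```

View pics/c6.png

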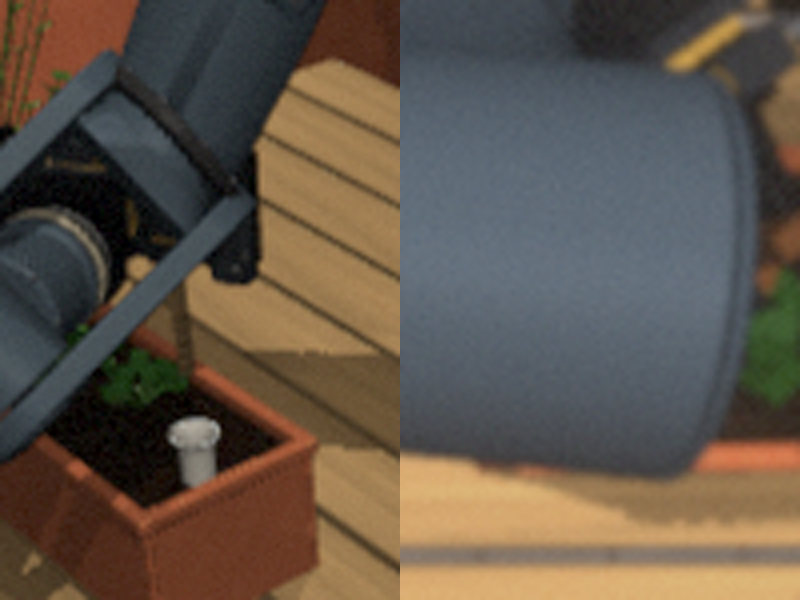

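In the scene crop the rod hangs above the mouth: tip at (187,378), mouth centre at (194,432). The top view is blocked by the arm. I'll measure rod and rim from the depth picture.

```bash
cat > m.py <<'E'
from h import *
import cv2,sys
im=cv2.imread("pics/s6f.png");d=np.load("d6.npy")
# rod: per-row, pixels whose 3D point is within 20 mm of nominal vertical axis and above mouth
pts=[]
for v in range(90,165):
    for u in range(205,245):
        if d[v,u]>0:
            p=w("scene",u,v,d[v,u])
            if np.hypot(*(p-M)[:2])<.035 and p[2]>.12: pts.append([u,v,*p])
P_=np.array(pts)
for v in range(112,165,2):
    a=P_[P_[:,1]==v]
    if len(a): print(v,a[:,0].min(),a[:,0].max(),a[:,2:].mean(0),a[:,4].min(),a[:,4].max())
E
python3 m.py
```

```text
122 224.0 226.0 [ 0.4692 -0.1231  0.2674] 0.266058156060188 0.2682735274322664
124 223.0 226.0 [ 0.4711 -0.1239  0.2614] 0.2607353988458845 0.26280654639309864
126 223.0 226.0 [ 0.4727 -0.1225  0.2562] 0.25477410983516646 0.25777657733411896
128 223.0 226.0 [ 0.472  -0.1249  0.2485] 0.24697191613652092 0.24936295765680705
130 223.0 227.0 [ 0.4716 -0.1241  0.2422] 0.2399021932982306 0.24395687239967956
132 224.0 227.0 [ 0.4722 -0.1215  0.2371] 0.23618816220690086 0.23876212346014625
134 224.0 227.0 [ 0.4726 -0.1222  0.2304] 0.2284373687902982 0.23166163472646262
136 224.0 227.0 [ 0.4726 -0.1234  0.2233] 0.22090614259197994 0.22601695426064483
138 224.0 228.0 [ 0.4714 -0.1238  0.216 ] 0.21282225489275386 0.21777938868367974
140 225.0 228.0 [ 0.4712 -0.1227  0.2097] 0.208637259374288 0.21040854216598082
142 225.0 228.0 [ 0.4715 -0.1234  0.2028] 0.20152333922418364 0.20458148076735005
144 226.0 227.0 [ 0.4714 -0.125   0.1952] 0.194664287548854 0.19574889191560263
156 224.0 233.0 [ 0.4611 -0.1382  0.1425] 0.1393673145910327 0.14643751441017727
158 222.0 234.0 [ 0.466  -0.1345  0.1392] 0.13340607335106802 0.14542123669744522
160 223.0 234.0 [ 0.4674 -0.1306  0.1346] 0.12920700743580893 0.14225893575381254
162 224.0 233.0 [ 0.4781 -0.1142  0.1402] 0.134612999256166 0.1434630671572017
164 225.0 233.0 [ 0.4748 -0.1181  0.1295] 0.1247186722549114 0.13430366042020547
```

```bash
python3 -c "
from h import *
f=lambda x,y,z:w('scene',180+(x+.5)/4-.5,50+(y+.5)/4-.5,z=z)
print('mouth',f(194.5,431.5,.145),f(194.5,433,.145))
print('tip ctr',f(187,381,.195),'v142 mid',w('scene',226.5,142,z=.2022-.0))
for v,u,z in((124,224.5,.2614),(130,225,.2422),(136,225.5,.2233),(142,226.5,.2028)):print(w('scene',u,v,z=z))
s=arm.get_state();print(s['tool_pos']-Ro.from_quat(s['ee_rot']).as_matrix()[:,2]*.019)
"
```

```text
mouth [ 0.4685 -0.1286  0.145 ] [ 0.4696 -0.1269  0.145 ]
tip ctr [ 0.4743 -0.1215  0.195 ] v142 mid [ 0.471  -0.1243  0.2022]
[ 0.4711 -0.1239  0.2614]
[ 0.4715 -0.1242  0.2422]
[ 0.4726 -0.1234  0.2233]
[ 0.4716 -0.1234  0.2028]Traceback (most recent call last):
  File "<string>", line 7, in <module>
    s=arm.get_state();print(s['tool_pos']-Ro.from_quat(s['ee_rot']).as_matrix()[:,2]*.019)
ValueError: time passes only in moves, steps and waits
```

```bash
cat > dn.py <<'E'
from h import *
log();s=arm.get_state();R=Ro.from_quat(s['ee_rot']).as_matrix()
for n,v in(("down10mm",[0,0,-.01]),("x1mm",[.001,0,0]),("y1mm",[0,.001,0])):print(n,R.T@np.array(v)/.2)
print("grasp",s['tool_pos']-R[:,2]*.019,"sx",R@[-np.cos(np.radians(5)),0,np.sin(np.radians(5))])
E
python3 -m creep '[[0,0,0,0,0,0,0]]';python3 dn.py
```

```text
clock: 11.9
tool_pos: [0.457, -0.1371, 0.3588]
ee_rot: [-0.222, 0.705, -0.204, -0.642]
force: [0.4, 0.4, -0.0]
finger_gap: 0.0237
gripper_force: 30.0
q [-0.1039  0.7958  1.3131 -0.9547  2.2107 -2.3485] p [ 0.457  -0.1371  0.3588] t 11.9 F [ 0.3803  0.4363 -0.0109] gap 0.02369806161898649 29.999952083453536
down10mm [-0.0498  0.0001  0.0046]
x1mm [-0.0004 -0.0029 -0.0041]
y1mm [-0.0003  0.0041 -0.0029]
grasp [ 0.4725 -0.1262  0.3605] sx [ 0.0057  0.0004 -1.    ]
```

```bash
python3 -m creep '[[-0.02,-0.003,0.002,0,0,0,0],[-0.05,-0.005,0.004,0,0,0,0],[-0.09,-0.007,0.007,0,0,0,0],[-0.13,-0.007,0.011,0,0,0,0],[-0.17,-0.007,0.015,0,0,0,0],[-0.21,-0.007,0.018,0,0,0,0],[-0.24,-0.007,0.021,0,0,0,0],[-0.27,-0.007,0.024,0,0,0,0],[-0.29,-0.007,0.026,0,0,0,0],[-0.3,-0.007,0.027,0,0,0,0],[-0.3,-0.007,0.027,0,0,0,0]]';python3 dn.py
python3 -c "
from h import *
import cv2
im,d=arm.camera('scene')
cv2.imwrite('pics/c7.png',cv2.resize(im[80:190,180:280],(600,660))[:600])"
```

```text
clock: 12.82
tool_pos: [0.4579, -0.1392, 0.2973]
ee_rot: [-0.222, 0.704, -0.204, -0.643]
force: [0.6, -0.4, -0.8]
finger_gap: 0.0238
gripper_force: 30.0
q [-0.1069  0.8783  1.3314 -0.9029  2.151  -2.2548] p [ 0.4579 -0.1392  0.2973] t 12.8167 F [ 0.5799 -0.4401 -0.7576] gap 0.023778286332005235 29.99993515200913
down10mm [-0.0498  0.0001  0.0044]
x1mm [-0.0004 -0.0029 -0.0041]
y1mm [-0.0003  0.0041 -0.0029]
grasp [ 0.4734 -0.1283  0.299 ] sx [ 0.0021  0.0001 -1.    ]
```

View pics/c7.png

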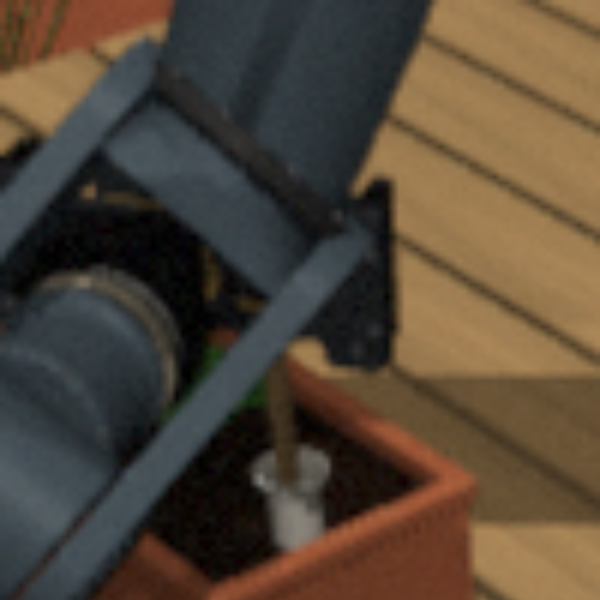

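The tip is inside the flare, but the rod (crop x≈287) is about 2 mm left of the ring's centre (x≈294). Correcting while going down.

```bash
python3 -m creep '[[-0.01,0.005,0.001,0,0,0,0],[-0.02,0.01,0.002,0,0,0,0],[-0.04,0.01,0.004,0,0,0,0],[-0.06,0.01,0.006,0,0,0,0],[-0.08,0.01,0.008,0,0,0,0],[-0.1,0.01,0.009,0,0,0,0],[-0.1,0.01,0.009,0,0,0,0]]';python3 dn.py
python3 -m creep '[[-0.02,0,0.002,0,0,0,0],[-0.05,0,0.005,0,0,0,0],[-0.08,0,0.008,0,0,0,0],[-0.1,0,0.009,0,0,0,0],[-0.1,0,0.009,0,0,0,0]]';python3 dn.py
```

```text
clock: 13.45
tool_pos: [0.4567, -0.1376, 0.2767]
ee_rot: [-0.222, 0.703, -0.204, -0.644]
force: [-1.1, 0.0, -0.4]
finger_gap: 0.0232
gripper_force: 30.0
q [-0.1048  0.9056  1.3383 -0.884   2.1311 -2.2228] p [ 0.4567 -0.1376  0.2767] t 13.45 F [-1.0542  0.0183 -0.4217] gap 0.023178639068676933 30.0000823661685
down10mm [-0.0498  0.      0.0044]
x1mm [-0.0004 -0.0029 -0.0041]
y1mm [-0.0003  0.0041 -0.0029]
grasp [ 0.4722 -0.1267  0.2784] sx [ 0.0014  0.0006 -1.    ]
clock: 13.87
tool_pos: [0.4566, -0.1376, 0.2565]
ee_rot: [-0.223, 0.703, -0.204, -0.644]
force: [-0.1, 0.1, 0.1]
finger_gap: 0.0239
gripper_force: 30.0
q [-0.1048  0.934   1.34   -0.8699  2.112  -2.1959] p [ 0.4566 -0.1376  0.2565] t 13.8667 F [-0.0881  0.1456  0.0753] gap 0.023912276002294317 30.000122990459204
down10mm [-0.0498  0.      0.0044]
x1mm [-0.0004 -0.0029 -0.0041]
y1mm [-0.0003  0.0041 -0.0029]
grasp [ 0.4721 -0.1267  0.2581] sx [ 0.0011  0.0007 -1.    ]
```

```bash
for i in 1 2; do python3 -m creep '[[-0.02,0,0.002,0,0,0,0],[-0.05,0,0.004,0,0,0,0],[-0.08,0,0.007,0,0,0,0],[-0.11,0,0.01,0,0,0,0],[-0.125,0,0.011,0,0,0,0],[-0.125,0,0.011,0,0,0,0]]'|grep -E 'tool_pos|force:' ; done;python3 dn.py
```

```text
tool_pos: [0.4567, -0.1376, 0.2316]
force: [-0.7, -0.6, -0.3]
gripper_force: 30.0
tool_pos: [0.4568, -0.1376, 0.2065]
force: [0.2, 0.3, -0.1]
gripper_force: 30.0
q [-0.1048  1.0067  1.3364 -0.8401  2.0666 -2.1356] p [ 0.4568 -0.1376  0.2065] t 14.8667 F [ 0.1716  0.341  -0.1462] gap 0.02322248360142962 30.000055264681578
down10mm [-0.0498  0.      0.0044]
x1mm [-0.0004 -0.0029 -0.0041]
y1mm [-0.0003  0.0041 -0.0029]
grasp [ 0.4722 -0.1267  0.2081] sx [ 0.0013  0.0005 -1.    ]
```

```bash
python3 -m creep '[[-0.02,0,0.002,0,0,0,0],[-0.04,0,0.004,0,0,0,0],[-0.06,0,0.005,0,0,0,0],[-0.07,0,0.006,0,0,0,0],[-0.07,0,0.006,0,0,0,0]]'|grep -E 'tool_pos|force:'; python3 -m creep '[[-0.005,0,0,0,0,0,0],[-0.01,0,0.001,0,0,0,0],[-0.01,0,0.001,0,0,0,0],[-0.01,0,0.001,0,0,0,0]]'|grep -E 'tool_pos|force:'
```

```text
tool_pos: [0.4569, -0.1376, 0.1928]
force: [-0.6, 0.1, -1.1]
gripper_force: 30.0
tool_pos: [0.4571, -0.1376, 0.1914]
force: [-0.2, 0.4, -0.4]
gripper_force: 30.0
```

```bash
python3 -m creep '[[-0.005,0,0,0,0,0,0],[-0.01,0,0.001,0,0,0,0],[-0.01,0,0.001,0,0,0,0],[-0.01,0,0.001,0,0,0,0]]'|grep -E 'tool_pos|force:'
```

```text
tool_pos: [0.457, -0.1376, 0.1893]
force: [0.4, -0.3, -0.5]
gripper_force: 30.0
```

```bash
python3 -m creep '[[-0.003,0,0,0,0,0,0],[-0.005,0,0,0,0,0,0],[-0.005,0,0,0,0,0,0],[-0.005,0,0,0,0,0,0]]'|grep -E 'tool_pos|force:';python3 -m creep '[[-0.003,0,0,0,0,0,0],[-0.005,0,0,0,0,0,0],[-0.005,0,0,0,0,0,0],[-0.005,0,0,0,0,0,0]]'|grep -E 'tool_pos|force:'
```

```text
tool_pos: [0.4571, -0.1376, 0.1883]
force: [0.6, 0.1, -1.4]
gripper_force: 30.0
tool_pos: [0.4572, -0.1375, 0.1873]
force: [-0.3, -0.5, -0.1]
gripper_force: 30.0
```

```bash
python3 -m creep '[[-0.003,0,0,0,0,0,0],[-0.005,0,0,0,0,0,0],[-0.005,0,0,0,0,0,0],[-0.005,0,0,0,0,0,0]]'|grep -E 'tool_pos|force:';python3 -m creep '[[-0.003,0,0,0,0,0,0],[-0.005,0,0,0,0,0,0],[-0.005,0,0,0,0,0,0],[-0.005,0,0,0,0,0,0]]'|grep -E 'tool_pos|force:'
```

```text
tool_pos: [0.4572, -0.1375, 0.1864]
force: [-0.8, -0.2, -0.1]
gripper_force: 30.0
tool_pos: [0.4572, -0.1374, 0.1863]
force: [0.1, 0.2, 5.2]
gripper_force: 30.0
```

```bash
python3 -m creep '[[-0.003,0,0,0,0,0,0],[-0.005,0,0,0,0,0,0],[-0.005,0,0,0,0,0,0],[-0.005,0,0,0,0,0,0]]'|grep -E 'tool_pos|force:'
```

```text
tool_pos: [0.4572, -0.1373, 0.1863]
force: [0.3, -0.5, 8.2]
gripper_force: 30.0
```

Seated: the tool stopped with 8 N upward force at a grasp height of 0.188 m, so the collar is at 0.145 m. Holding briefly, then drawing out.

```bash
python3 -m creep '[[0,0,0,0,0,0,0],[0,0,0,0,0,0,0],[0,0,0,0,0,0,0],[0.02,0,-0.002,0,0,0,0],[0.06,0,-0.005,0,0,0,0],[0.12,0,-0.01,0,0,0,0],[0.19,0,-0.016,0,0,0,0],[0.26,0,-0.023,0,0,0,0],[0.33,0,-0.029,0,0,0,0],[0.38,0,-0.033,0,0,0,0],[0.4,0,-0.035,0,0,0,0],[0.4,0,-0.035,0,0,0,0]]'|grep -E 'tool_pos|force'
python3 dn.py
python3 -m creep '[[0.03,0,-0.003,0,0,0,0],[0.09,0,-0.008,0,0,0,0],[0.16,0,-0.014,0,0,0,0],[0.23,0,-0.02,0,0,0,0],[0.3,0,-0.026,0,0,0,0],[0.37,0,-0.033,0,0,0,0],[0.44,0,-0.039,0,0,0,0],[0.49,0,-0.043,0,0,0,0],[0.5,0,-0.044,0,0,0,0],[0.5,0,-0.044,0,0,0,0],[0.5,0,-0.044,0,0,0,0]]'|grep -E 'tool_pos|force'
python3 -c "
from h import *
log()
go([.435,.05,.33],stickR(H,Z,5))"
```

```text
tool_pos: [0.4574, -0.1374, 0.266]
force: [-0.1, 0.1, 0.1]
gripper_force: 30.0
q [-0.1043  0.9197  1.3375 -0.8753  2.1201 -2.2061] p [ 0.4574 -0.1374  0.266 ] t 18.6167 F [-0.0697  0.0993  0.1286] gap 0.02373973075749161 30.00007434748113
down10mm [-0.0498  0.0002  0.0046]
x1mm [-0.0004 -0.0029 -0.0041]
y1mm [-0.0002  0.0041 -0.0029]
grasp [ 0.4729 -0.1265  0.2677] sx [ 0.0059 -0.0003 -1.    ]
tool_pos: [0.4568, -0.1374, 0.3648]
force: [-0.9, -0.2, -0.7]
gripper_force: 30.0
q [-0.1044  0.7891  1.3109 -0.9622  2.2174 -2.3608] p [ 0.4568 -0.1374  0.3648] t 19.5333 F [-0.9392 -0.2468 -0.6737] gap 0.023629319720584734 29.9999775364995
row [-0.306   0.8244 -0.4307] [-0.1464 -0.4801  0.1743]
```

```bash
python3 -m creep '[[-0.005,0.02,-0.01,-0.005,-0.015,0.005,0],[-0.02,0.05,-0.03,-0.012,-0.04,0.014,0],[-0.04,0.1,-0.05,-0.02,-0.07,0.025,0],[-0.06,0.17,-0.08,-0.03,-0.1,0.036,0],[-0.08,0.23,-0.12,-0.04,-0.13,0.047,0],[-0.1,0.29,-0.15,-0.05,-0.16,0.058,0],[-0.12,0.34,-0.18,-0.06,-0.19,0.07,0],[-0.14,0.38,-0.2,-0.067,-0.22,0.08,0],[-0.15,0.4,-0.21,-0.073,-0.235,0.086,0],[-0.153,0.412,-0.215,-0.073,-0.24,0.087,0],[-0.153,0.412,-0.215,-0.073,-0.24,0.087,0]]'|grep -E 'tool_pos|force'
python3 -c "
from h import *
log()
go([.435,.05,.35],stickR(H,Z,5))"
```

```text
tool_pos: [0.4461, -0.0436, 0.3384]
force: [-0.2, -0.2, 0.1]
gripper_force: 30.0
q [-0.1096  0.4872  1.3798 -0.3715  1.8815 -1.925 ] p [ 0.4461 -0.0436  0.3384] t 20.45 F [-0.1519 -0.197   0.1162] gap 0.023658888586189523 30.000141877681017
row [-0.0504  0.4624 -0.0781] [-0.0734 -0.2403  0.0875]
```

```bash
python3 -m creep '[[0,0.02,0,-0.005,-0.015,0.005,0],[0,0.06,-0.01,-0.012,-0.04,0.014,0],[-0.01,0.11,-0.02,-0.02,-0.07,0.025,0],[-0.02,0.18,-0.03,-0.03,-0.1,0.036,0],[-0.03,0.25,-0.04,-0.04,-0.13,0.047,0],[-0.04,0.31,-0.05,-0.05,-0.16,0.058,0],[-0.045,0.37,-0.06,-0.06,-0.19,0.07,0],[-0.05,0.42,-0.07,-0.067,-0.22,0.08,0],[-0.05,0.45,-0.078,-0.073,-0.235,0.086,0],[-0.05,0.46,-0.078,-0.073,-0.24,0.087,0],[-0.05,0.46,-0.078,-0.073,-0.24,0.087,0]]'|grep -E 'tool_pos|force'
python3 -m creep '[[0,0,0,0,0,0,0],[0,0,0,0,0,0,0],[0,0,0,0,0,0,0],[0,0,0,0,0,0,0]]'|grep -E 'tool_pos|force'
python3 -c "
from h import *
import cv2
log();go([.435,.05,.35],stickR(H,Z,5))
im,d=arm.camera('scene');im2,d2=arm.camera('top')
cv2.imwrite('pics/f.png',np.vstack([cv2.resize(im[:,100:],(460,420))[60:360],cv2.resize(im2,(460,345))[40:340]]))
np.save('df.npy',d)
s=im
for u,v in((0,0),):pass
pts=[px('scene',np.array([.435,.05,.35])+H*k) for k in(-.04,.043,.163)];print(pts)
"
```

```text
tool_pos: [0.4362, 0.0494, 0.3305]
force: [0.9, 0.1, -0.2]
gripper_force: 30.0
tool_pos: [0.4381, 0.0491, 0.331]
force: [0.5, 0.3, -0.3]
gripper_force: 30.0
q [-0.1494  0.1002  1.7682  0.0097  1.1876 -1.6916] p [0.4381 0.0491 0.331 ] t 21.7 F [ 0.5147  0.3296 -0.2544] gap 0.02359140376954471 29.999887011945248
row [ 0.0075  0.0041 -0.0025] [-0.0003 -0.0004  0.0005]
[array([284.4663, 108.5411]), array([258.227 , 118.6198]), array([216.7579, 134.5484])]
```

View pics/f.png

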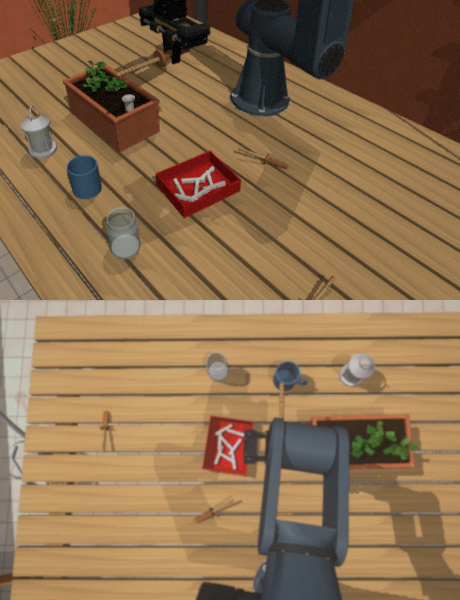

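The stick is held level at about 0.35 m: collar near scene pixel (260,118) and tip near (220,132), as predicted. The tray, jar, mug and lantern stand where they were. Handing in.

```bash
python3 -c "
from plant import arm
print(arm.close_job())"
```

```text
the job is handed in; nothing more can be done
None
```

I seated the dipstick in the filler tube with its collar on the mouth at about 8 N, drew it out, and handed the job in with it held level and still about 0.35 m up. The first grip held only by the fingertips, so I set the stick back on the tray and regripped. The tray, jar, mug and lantern looked unmoved in the last pictures; the hand-in returned no verdict.

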